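# Lift the pressed tile out of its mould and hold it up

## Task

One of the two hand moulds holds a whole round tile, the other only a broken half. Take the handle of the lever on the mould with the whole tile, swing it up until its eccentric is at its high point and the tile is lifted as far as it goes, and keep holding it there so that I can take the tile off by its edges: the lever springs back if let go, so finish while still holding it. Do not touch the tiles, they mark easily; leave the other mould's lever down and the things around where they are.

Things in the scene. Friction and masses are not known exactly. Their poses are not given: they have to be found in the camera images.
- tile: The whole tile: a round, flat, off-white pressed-clay tile, 90 mm across, 10 mm thick, about 130 g, not yet fired. It lies flat in the round cavity of one of the two moulds (either one), its top about 2 mm below the mould's rim. Origin: centre of its underside.
- half_tile: The broken tile: one half of the same kind of tile, a half disc of radius 45 mm, 10 mm thick, with a ragged broken edge. It lies flat in the cavity of the other mould, turned any way. Origin: underside, at the centre of the full circle, near the middle of the broken edge.
- mould_a_rim (a point): Centre of the cavity's mouth of mould A (robot's left), 104 mm above the table. Fixed: 130 mm square steel die block, 94 mm round cavity, on a dark board 200 x 220 x 18 mm. x: level along the lever's shaft, away from the lever; y: level, to the side where the lever rests; z up. A lift plate in the cavity carries the tile; an eccentric on the shaft raises it.
- pivot_a (a point): Point on the lever shaft's axis of mould A, level with the handle's middle: 133 mm to -x of the cavity's centre (robot's side), 58 mm above the table. Axes as at the rim; the shaft is along x. The handle's middle moves on a 150 mm circle about it: at lever value q it is at y = 150 cos q, z = 150 sin q mm from here.
- handle_a: Handle of mould A's lever: black round grip, 22 mm diameter, 78 mm long, level, parallel to the shaft, spinning freely on its pin: pinched from above, the tool can keep pointing down while the lever swings. It sticks out from the lever arm (steel bar 8 x 22 mm) towards the robot, 6 mm from the arm. Origin: middle of the grip.
- lever_a (a joint): Lever angle of mould A, rad: 0 at rest, level towards +y; grows as the handle swings up. At 1.571 (straight up) the eccentric is at its high point: plate up 16 mm, tile's underside 4 mm above the rim. Beyond, the plate sinks again; stop at 2.1. Spring and weight pull it back to rest with 4 to 6 N at the handle; it falls back when let go.
- mould_b_rim (a point): Centre of the cavity's mouth of mould B (robot's right), 104 mm above the table. Fixed: 130 mm square steel die block, 94 mm round cavity, on a dark board 200 x 220 x 18 mm. x: level along the lever's shaft, away from the lever; y: level, to the side where the lever rests; z up. A lift plate in the cavity carries the tile; an eccentric on the shaft raises it.
- pivot_b (a point): Point on the lever shaft's axis of mould B, level with the handle's middle: 133 mm to -x of the cavity's centre (robot's side), 58 mm above the table. Axes as at the rim; the shaft is along x. The handle's middle moves on a 150 mm circle about it: at lever value q it is at y = 150 cos q, z = 150 sin q mm from here.
- handle_b: Handle of mould B's lever: black round grip, 22 mm diameter, 78 mm long, level, parallel to the shaft, spinning freely on its pin: pinched from above, the tool can keep pointing down while the lever swings. It sticks out from the lever arm (steel bar 8 x 22 mm) towards the robot, 6 mm from the arm. Origin: middle of the grip.
- lever_b (a joint): Lever angle of mould B, rad: 0 at rest, level towards +y; grows as the handle swings up. At 1.571 (straight up) the eccentric is at its high point: plate up 16 mm, tile's underside 4 mm above the rim. Beyond, the plate sinks again; stop at 2.1. Spring and weight pull it back to rest with 4 to 6 N at the handle; it falls back when let go.
- scrap_tin: Bystander: fluted metal tin 105 mm across, 28 mm high, heaped with broken bits. Origin: centre of its underside.
- brush_pot: Bystander: white plastic pot 68 mm across, 55 mm high, with a brush standing in it, 185 mm high in all. Origin: centre of its underside.
- rib: Bystander: flat wooden smoothing rib, 127 x 42 x 8 mm, lying on the table. Origin: centre of its underside.
There are look-alikes about, which are no part of the job. What is shaped like the tile but blue or green is not meant.

How it is judged:
By the outcome, as a careful person would: the job done as asked, in the order asked, and still so for the second after the job is handed in, while the arm keeps its last pose, push and grip.
It also fails if it takes over 35 s, if anything falls off the work surface, if the arm or the gripper's body presses on something with over 40 N, if the wrist force passes 120 N, or if a joint passes its speed limit or range.

## Robot

A 7-joint arm with a two-finger parallel gripper is mounted at the origin on the work surface. World frame = base frame: x ahead of the robot, y to its left, z up, the work surface at z = 0. Lengths are in m, angles in degrees, forces in N, time in s.
With the tool pointing down it reaches from about 0.35 to 0.9 m from the base axis. Payload 8.1 kg.
Tool frame: the origin (TCP) lies midway between the tips of the shut fingers; the grasp point (between the pads) lies 19 mm behind it (arm.tcp_to_grasp is the distance from the TCP to the grasp point, in m); y points along the fingers, x is the direction in which the jaws open and shut, and the axes are right-handed (so a half turn about y gives the same grasp; the last joint's range is limited). The gripper opens to 92 mm and grips with 3 to 60 N. Pads are 19 mm wide; open, the fingers measure 130 mm over their backs; the gripper's body (75 mm by 190 mm) begins 47 mm behind the grasp point.
Start: joints at [-81.222, 24.895, 1.432, 90.138, -0.665, 64.973, -4.303], TCP at [0.158, 0.605, 0.227] pointing down, gripper open.
Joint ranges: [-149.89, 149.89], [-25.12, 119.58], [-72.63, 75.52], [4.76, 147.25], [-75.54, 255.54], [6.69, 114.76], [-157.13, 157.13]. Speed limits (degrees/s): [127.2, 127.2, 172.46, 172.46, 180, 180, 180].

## Interface

Orientations are given as [roll, pitch, yaw] about the fixed x, y, z axes, in that order (R = Rz(yaw) Ry(pitch) Rx(roll)).
In Python, from plant import get_state, get_image, arm gives the robot as it stands. The module is installed in compiled form; this text tells all that it offers.
- The arm moves only by the shell command python3 -m handwheel 'ROWS' [FORCE]. ROWS is a JSON object of lists of equal length, an entry for each row: "dr": the turn, a rotation vector about the tool's x, y, z in units of 10 degrees (1.0 is 10 degrees), a list of three; "dp": the shift along the tool's x, y, z in units of 25 mm (1.0 is 25 mm), a list of three; "claw": the closure in counts, from 0 (fully open) to 255 (shut). In form: {"dr": [[ax, ay, az], ...], "dp": [[tx, ty, tz], ...], "claw": [claw, ...]}. A call has 1 to 20 rows; each row is the pose to reach, as a shift and turn from the pose measured when the call began, along the tool's axes at that moment; what a row does not reach only later rows make up. A row lasts 1/8 s, in which the tool goes at most 62.5 mm and 10.7 degrees, less where a joint would pass 70% of its speed; a pose out of reach is approached as far as the arm can. A call with a gripper value outside its range is refused whole. The fingers move at their own pace and stop on an object; FORCE is the grip in N (left out, the last holds). Time passes only in rows, so rows that repeat a pose let the fingers close. It gives the time, the measured TCP pose, the force and the opening at its end, in the units of the state.
- get_state(): the state, without advancing time (a new reading comes with each control period).
- get_image(name): name is "side" or "top"; returns a dict with "color" (480x640x3 uint8, red, green, blue), "intrinsics" (3x3 intrinsics, pixels), "origin" and "rotation" of the camera in the world. Camera axes: x right, y up, looking along -z (the intrinsics and any distortion apply to the point x, -y, -z); pixel columns grow to the right and rows downward; lengths in m; the calibration is good to about 2 mm. A picture is of the moment at which its call begins. There is no depth.
- arm.job_done(): hands the job in, once; it reports no verdict.
The state is a dict: "t": time; "joints": joint angles; "qvel": joint speeds; "joint_efforts": joint torques, N m; "position": TCP position; "tool_rot": TCP orientation; "ft_force": force on the tool from outside, world axes, zero at the start; "ft_torque": the same for the moment, N m; "opening": opening from 0.0 (shut) to 1.0 (fully open).
Only numpy, scipy, OpenCV 4.12 (cv2) and the standard library are available. Lean on these libraries where they do the work, as an engineer would, in place of code of your own. Each camera call takes 0.05 s, during which the arm holds its last target. There are 200 camera calls.

## Working session

There is one attempt and no reset: what is moved stays moved. The work goes in short steps, Python scripts to look and compute and a shell command to move; the robot and the scene stay as the last step left them, time stands still between calls to the robot, and variables do not carry over. Pictures are saved under pics/ and viewed, about 8 in all and at most 12, crops included, and the job is handed in when it is done.

```bash
mkdir -p pics; cat > h.py <<'E'
import numpy as np, cv2
from plant import get_state, get_image, arm
def grab(n,tag):
    d=get_image(n); np.savez(f'pics/{tag}.npz',**{k:np.array(v) for k,v in d.items()})
    cv2.imwrite(f'pics/{tag}.png',d['color'][:,:,::-1]); return d
def load(tag): return dict(np.load(f'pics/{tag}.npz'))
def ray(d,u,v):
    K=d['intrinsics']; p=np.linalg.inv(K)@[u,v,1]; return d['origin'],d['rotation']@np.array([p[0],-p[1],-p[2]])
def onz(d,u,v,z):
    o,r=ray(d,u,v); return o+r*(z-o[2])/r[2]
def proj(d,P):
    c=d['rotation'].T@(np.array(P)-d['origin']); q=d['intrinsics']@[c[0],-c[1],-c[2]]; return q[:2]/q[2]
E
python3 - <<'E'
from h import *
for n in('top','side'):
    d=grab(n,n+'0'); print(n,d.keys(),d['origin'],d['rotation'],d['intrinsics'])
s=get_state(); print({k:np.round(v,3) for k,v in s.items()})
E
```

```text
top dict_keys(['color', 'intrinsics', 'origin', 'rotation']) [ 0.35739168 -0.04366007  1.3153771 ] [ 12.82208738   0.38189536 -89.3186262 ] [[484.36338047   0.         310.43129907]
 [  0.         484.36338047 244.70281614]
 [  0.           0.           1.        ]]
side dict_keys(['color', 'intrinsics', 'origin', 'rotation']) [ 0.14630142 -0.52522294  0.82089171] [ 44.53064502  -0.33073452 -42.6343203 ] [[434.67002124   0.         314.8408694 ]
 [  0.         434.67002124 231.28317469]
 [  0.           0.           1.        ]]
{'t': np.float64(0.1), 'joints': array([-81.222,  24.933,   1.432,  90.185,  -0.664,  64.975,  -4.301]), 'qvel': array([ 0.103, -0.157,  0.048, -0.112, -0.034, -0.015, -0.078]), 'joint_efforts': array([ 3.0000e-03, -6.6913e+01,  9.8800e-01, -3.1515e+01, -6.1000e-02,
        3.8000e-02,  0.0000e+00]), 'position': array([0.158, 0.604, 0.226]), 'tool_rot': array([-9.0008e+01,  8.4000e-02,  7.5341e+01]), 'ft_force': array([-0.399, -0.029, -0.467]), 'ft_torque': array([-0.032,  0.02 ,  0.029]), 'opening': np.float64(1.005)}
```

View pics/top0.png

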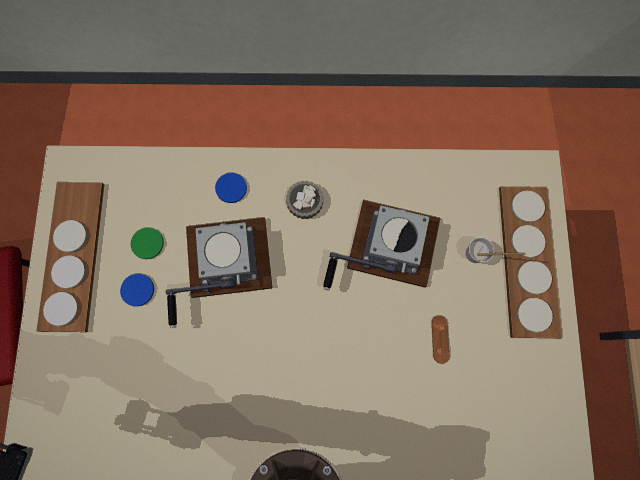

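View pics/side0.png

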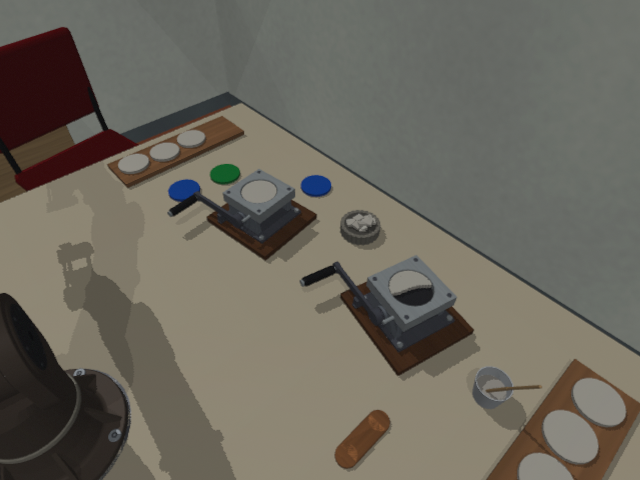

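```bash
sed -i 's/p=np.linalg/R_(d);p=np.linalg/; s/c=d\[/R_(d);c=d[/' h.py; cat >> h.py <<'E'
from scipy.spatial.transform import Rotation as Ro
def R_(d):
    if np.shape(d['rotation'])!=(3,3): d['rotation']=Ro.from_euler('xyz',d['rotation'],degrees=True).as_matrix()
E
python3 - <<'E'
from h import *
d=load('top0'); im=d['color']; g=im.max(2).astype(int)
# tile ellipse
sub=((im.min(2)>175)).astype(np.uint8); sub[:,:190]=0; sub[:,260:]=0; sub[:215]=0; sub[275:]=0
n,l,st,c=cv2.connectedComponentsWithStats(sub)
for i in range(1,n):
    if st[i,4]>200:
        e=cv2.fitEllipse(max(cv2.findContours((l==i).astype(np.uint8),0,1)[0],key=len)); print('tile',st[i],c[i],e,onz(d,*e[0],.102))
        tile=onz(d,*e[0],.102)
# handle
m=(g<40).astype(np.uint8); m[:,:160]=0;m[:,182:]=0;m[:284]=0;m[335:]=0
n,l,st,c=cv2.connectedComponentsWithStats(m)
for i in range(1,n):
    if st[i,4]>40:
        r=cv2.minAreaRect(np.argwhere(l==i)[:,::-1].astype(np.float32)); p=onz(d,*r[0],.058); print('handle',st[i],r,p)
        b=cv2.boxPoints(r); print([onz(d,*q,.058)[:2].round(3) for q in b])
        v=(p-tile)[:2]; print('v',v,np.hypot(*v),'exp',np.hypot(.133,.150),'yaw',np.degrees(np.arctan2(v[1],v[0])-np.arctan2(.150,-.133)))
c1=cv2.resize(im[205:335,145:285],None,fx=3,fy=3,interpolation=2)
c2=cv2.resize(im[190:320,315:445],None,fx=3,fy=3,interpolation=2)
cv2.imwrite('pics/crop1.png',np.hstack([c1,c2])[:,:,::-1][:,:800])
s=load('side0'); print(proj(s,tile))
E
```

```text
handle [168 291  14  34 234] ((172.23326110839844, 307.05377197265625), (12.197203636169434, 34.48974609375), 9.162347793579102) [0.47403732 0.3242839  0.058     ]
[array([0.433, 0.344]), array([0.521, 0.336]), array([0.516, 0.305]), array([0.428, 0.312])]Traceback (most recent call last):
  File "<stdin>", line 17, in <module>
NameError: name 'tile' is not defined. Did you mean: 'tuple'?
```

```bash
python3 - <<'E'
from h import *
d=load('top0'); im=d['color']; print(im[250,222],im[250,196:250:3].tolist()); print(im[310,160:186].max(1), im[285:330,172].max(1))
c1=cv2.resize(im[205:335,145:285],None,fx=3,fy=3,interpolation=2)
c2=cv2.resize(im[190:320,315:440],None,fx=3,fy=3,interpolation=2)
cv2.imwrite('pics/crop1.png',np.hstack([c1,c2])[:,:,::-1])
E
```

```text
[177 174 164] [[72, 52, 40], [137, 140, 141], [140, 141, 144], [151, 150, 143], [175, 173, 164], [178, 174, 163], [176, 172, 163], [174, 171, 163], [176, 172, 162], [178, 175, 166], [174, 172, 161], [175, 173, 161], [174, 170, 160], [175, 173, 161], [179, 177, 165], [144, 149, 150], [139, 142, 142], [144, 147, 149]]
[176 173 176 174 174 178 176 175   7  16  24  24  17  18  18  11  91 182
 176 175 174 176 173 173 176 173] [160 159 162 142  72  61  59  58  42  35  23   7  18  15  18  20  20  11
  18  16  17  21  18  20  13  17  13  17  12  19  24  17  13  14  17  22
  18  19   9   8 140 143 107 165 174]
```

View pics/crop1.png

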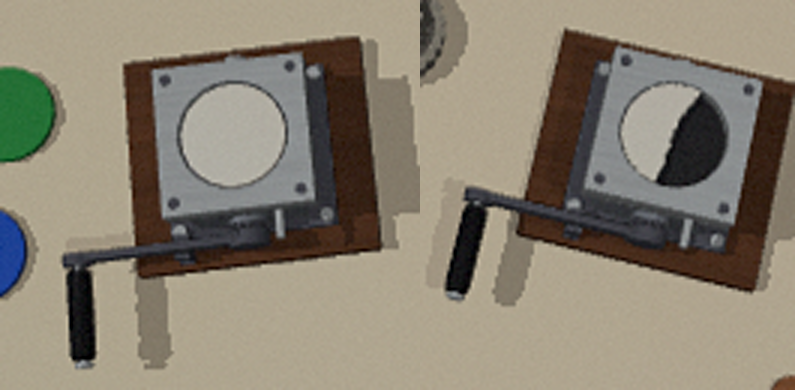

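Crop: mould A (top image, about 222,250) holds the whole off‑white disc. Mould B (about 400,235) holds a half disc with a ragged edge, and the dark cavity shows beside it. The blue, green and board discs lie outside the moulds, so the lever to move is A's; its black grip runs from about (171,295) to (173,324).

```bash
cat > meas.py <<'E'
from h import *
d=load('top0'); im=d['color'].astype(int)
sub=((im[...,0]-im[...,2]>6)&(im[...,0]>155)).astype(np.uint8); k=np.zeros_like(sub); cv2.circle(k,(222,250),24,1,-1); sub*=k
e=cv2.fitEllipse(max(cv2.findContours(sub,0,1)[0],key=len)); tile=onz(d,*e[0],.102)
print('tile',e,tile,'diam',np.array(e[1])/484*(1.315-.102)/np.cos(np.radians(10)))
def handle(d,box):
    x0,x1,y0,y1=box; m=np.zeros(d['color'].shape[:2],np.uint8); m[y0:y1,x0:x1]=(d['color'].max(2)[y0:y1,x0:x1]<30)
    n,l,st,c=cv2.connectedComponentsWithStats(m); i=1+st[1:,4].argmax()
    r=cv2.minAreaRect(np.argwhere(l==i)[:,::-1].astype(np.float32)); return r
r=handle(d,(160,184,284,335)); b=cv2.boxPoints(r); print(r)
s=load('side0'); rs=handle(s,(160,205,185,225)); print('side',rs)
o1,a=ray(d,*r[0]); o2,c=ray(s,*rs[0]); A=np.c_[a,-c]; t=np.linalg.lstsq(A,o2-o1,rcond=None)[0]
P1=o1+a*t[0];P2=o2+c*t[1]; print('tri',P1,P2)
p=onz(d,*r[0],.058); v=(p-tile)[:2]
print('handle',p,np.hypot(*v),'exp',np.hypot(.133,.150),'yaw',np.degrees(np.arctan2(v[1],v[0])-np.arctan2(.150,-.133)))
w=[onz(d,*q,.058) for q in b]; ax=(w[1]-w[0]) if np.linalg.norm(w[1]-w[0])>np.linalg.norm(w[2]-w[1]) else (w[2]-w[1])
print('axis',ax,np.linalg.norm(ax),np.degrees(np.arctan2(ax[1],ax[0])))
# board edges yaw
m=((im[...,0]-im[...,2]>15)&(im.max(2)<95)).astype(np.uint8); m[:,:180]=0;m[:,280:]=0;m[:210]=0;m[300:]=0
h=cv2.convexHull(np.argwhere(cv2.morphologyEx(m,2,np.ones((3,3))))[:,::-1].astype(np.float32)); rr=cv2.minAreaRect(h); w=[onz(d,*q,.018) for q in cv2.boxPoints(rr)]
print('board',rr,np.round(w,3).tolist())
for i in range(4): q=w[(i+1)%4]-w[i]; print(np.linalg.norm(q),np.degrees(np.arctan2(q[1],q[0])))
E
python3 meas.py
```

```text
tile ((222.22763061523438, 249.47352600097656), (32.00968551635742, 33.70028305053711), 54.60115051269531) [0.61854067 0.19394384 0.102     ] diam [0.08146018 0.08576252]
((171.5, 309.5), (29.0, 7.0), 90.0)
side ((183.5, 204.49998474121094), (6.442505836486816, 27.917524337768555), 57.52880859375)
tri [0.46745527 0.32485278 0.06091907] [0.46926161 0.32411336 0.06086034]
handle [0.46771138 0.32571029 0.058     ] 0.20027949117039573 exp 0.20047194317410105 yaw 7.29677407647282
axis [-0.07465752 -0.00553313  0.        ] 0.0748622777368486 -175.76135906224687
board ((227.59146118164062, 257.32318115234375), (71.89093780517578, 82.82365417480469), 83.6598129272461) [[0.702, 0.324, 0.018], [0.73, 0.097, 0.018], [0.531, 0.069, 0.018], [0.504, 0.289, 0.018]]
0.2296074020611426 -82.83009973066633
0.20162680850507592 -172.0299293707282
0.2220573690272016 97.01044846723654
0.20125633897291542 10.122492078150882
```

```bash
cat > rel.py <<'E'
from h import *
import sys
def rel(P,yaw=97.3):
    s=get_state(); R=Ro.from_euler('xyz',s['tool_rot'],degrees=True); T=Ro.from_euler('xyz',[-90,0,yaw],degrees=True)
    print('t',round(float(s['t']),2),'pos',s['position'].round(4),'rpy',s['tool_rot'].round(2),'F',s['ft_force'].round(1),'open',round(float(s['opening']),3))
    print('dp',(R.inv().apply(np.array(P)-s['position'])/.025).round(2),'dr',(np.degrees((R.inv()*T).as_rotvec())/10).round(2))
if __name__=='__main__': rel([float(a) for a in sys.argv[1:4]],*[float(a) for a in sys.argv[4:]])
E
python3 rel.py 0.466 0.325 0.17
python3 -m handwheel '{"dr":[[0,-0.2,0],[0,-0.5,0],[0,-0.8,0],[0,-1.1,0],[0,-1.4,0],[0,-1.7,0],[0,-2,0],[0,-2.2,0],[0,-2.2,0],[0,-2.2,0],[0,-2.2,0],[0,-2.2,0]],"dp":[[-0.8,0,-1.5],[-1.6,0,-3],[-2.4,0.5,-4.5],[-3.2,0.8,-6],[-4,1.1,-7.5],[-4.8,1.4,-9],[-5.6,1.7,-10.5],[-6.4,2,-12],[-7.2,2.2,-13.5],[-7.6,2.2,-14.8],[-7.6,2.2,-14.8],[-7.6,2.2,-14.8]],"claw":[0,0,0,0,0,0,0,0,0,0,0,0]}'
python3 rel.py 0.466 0.325 0.041
python3 -c "
from h import *
grab('top','top1');d=grab('side','side1')
im=d['color'][100:280,100:340]; cv2.imwrite('pics/c2.png',cv2.resize(im,None,fx=3,fy=3)[:,:,::-1])"
```

```text
t 0.1 pos [0.1581 0.6042 0.226 ] rpy [-9.001e+01  8.000e-02  7.534e+01] F [-0.4 -0.  -0.5] open 1.005
dp [ -7.68   2.25 -14.74] dr [-0.   -2.2  -0.01]
t: 1.6
position: [0.4672, 0.327, 0.171]
tool_rot: [-89.9, 0.1, 97.4]
ft_force: [0.3, 0.7, 0.9]
opening: 1.0
t 1.6 pos [0.4672 0.327  0.171 ] rpy [-8.992e+01  7.000e-02  9.736e+01] F [0.3 0.7 0.9] open 1.0
dp [-0.07  5.2   0.05] dr [-0.01  0.01 -0.01]
```

View pics/c2.png

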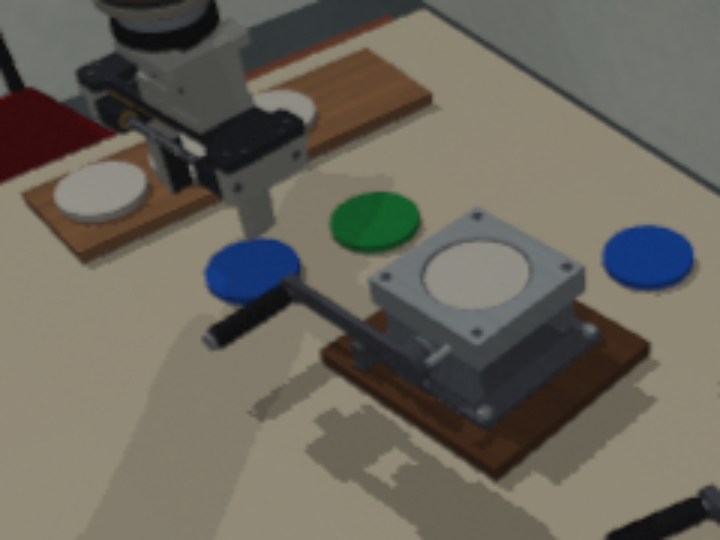

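View pics/top1.png

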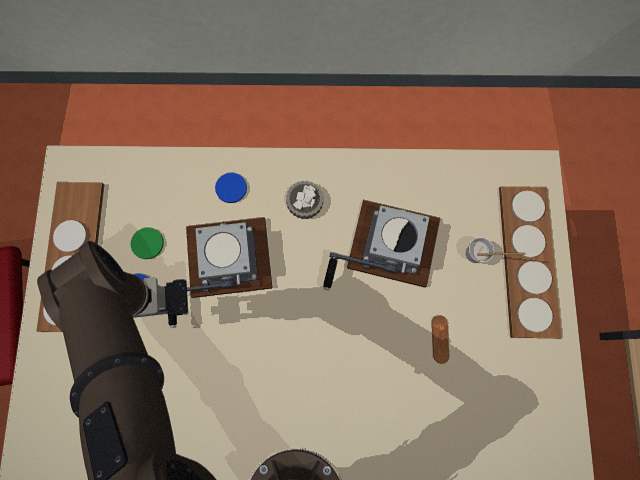

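The side crop shows the gripper hovering over A's handle, with its fingers on either side of the grip (grip about 205–300, 285–340 in the crop). The top view shows the other objects where they were. Descending now.

```bash
python3 -m handwheel '{"dr":[[0,0,0],[0,0,0],[0,0,0],[0,0,0],[0,0,0],[0,0,0],[0,0,0]],"dp":[[0,0.9,0],[-0.1,1.8,0],[-0.1,2.7,0],[-0.1,3.6,0],[-0.1,4.5,0],[-0.1,5.2,0],[-0.1,5.2,0]],"claw":[0,0,0,0,0,0,0]}' 
python3 -c "
from h import *
grab('top','top2');d=grab('side','side2')
im=d['color'][130:280,120:320]; cv2.imwrite('pics/c3.png',cv2.resize(im,None,fx=4,fy=4)[:,:,::-1])"
```

```text
t: 2.58
position: [0.4658, 0.3249, 0.0401]
tool_rot: [-89.8, 0.1, 97.5]
ft_force: [1.1, -0.9, -0.5]
opening: 1.004
```

View pics/c3.png

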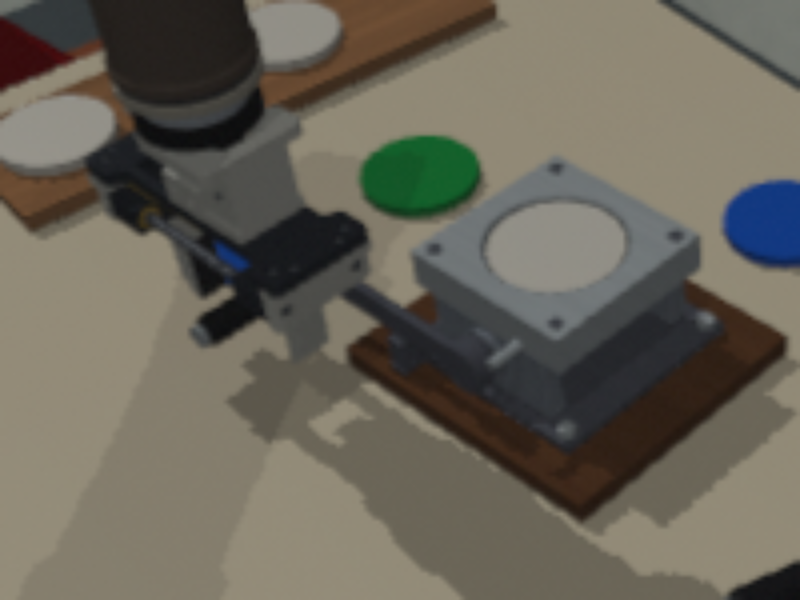

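The crop shows the fingers straddling the handle: its end sticks out towards the robot at about (200,330), and the near finger tip is at about (305,350). Closing.

```bash
python3 -m handwheel '{"dr":[[0,0,0],[0,0,0],[0,0,0],[0,0,0],[0,0,0],[0,0,0],[0,0,0],[0,0,0],[0,0,0],[0,0,0]],"dp":[[0,0,0],[0,0,0],[0,0,0],[0,0,0],[0,0,0],[0,0,0],[0,0,0],[0,0,0],[0,0,0],[0,0,0]],"claw":[120,200,255,255,255,255,255,255,255,255]}' 35; python3 rel.py 0.466 0.325 0.041
```

```text
t: 3.92
position: [0.467, 0.3257, 0.0417]
tool_rot: [-90.0, 0.0, 97.5]
ft_force: [0.0, 1.7, 0.0]
opening: 0.224
t 3.92 pos [0.467  0.3257 0.0417] rpy [-8.996e+01  3.000e-02  9.748e+01] F [0.  1.7 0. ] open 0.224
dp [-0.02  0.03  0.04] dr [-0.    0.02 -0.  ]
```

```bash
python3 -m handwheel '{"dr":[[0,0,0],[0,0,0],[0,0,0],[0,0,0],[0,0,0],[0,0,0],[0,0,0]],"dp":[[-0.03,-0.6,0],[-0.12,-1.19,0],[-0.27,-1.77,0],[-0.47,-2.34,0],[-0.73,-2.88,0],[-1.05,-3.39,0],[-1.05,-3.39,0]],"claw":[255,255,255,255,255,255,255]}'; python3 rel.py 0.487 0.176 0.191 97.5
```

```text
t: 4.8
position: [0.4705, 0.2992, 0.1274]
tool_rot: [-90.0, -0.0, 97.4]
ft_force: [-0.1, 2.0, -4.4]
opening: 0.229
t 4.8 pos [0.4705 0.2992 0.1274] rpy [-8.998e+01 -1.000e-02  9.743e+01] F [-0.1  2.  -4.4] open 0.229
dp [-4.97 -2.55 -0.01] dr [-0.   -0.01  0.  ]
```

```bash
python3 -m handwheel '{"dr":[[0,0,0],[0,0,0],[0,0,0],[0,0,0],[0,0,0],[0,0,0],[0,0,0],[0,0,0],[0,0,0],[0,0,0],[0,0,0],[0,0,0]],"dp":[[-0.36,-0.48,0],[-0.77,-0.92,0],[-1.22,-1.31,0],[-1.71,-1.66,0],[-2.23,-1.96,0],[-2.78,-2.2,0],[-3.35,-2.39,0],[-3.93,-2.52,0],[-4.53,-2.6,0],[-4.95,-2.61,0],[-4.95,-2.61,0],[-4.95,-2.61,0]],"claw":[255,255,255,255,255,255,255,255,255,255,255,255]}'; python3 rel.py 0.487 0.176 0.191 97.5
python3 -c "
from h import *
t=grab('top','top3');d=grab('side','side3')
a=cv2.resize(t['color'][190:340,130:290],None,fx=2.5,fy=2.5); b=cv2.resize(d['color'][120:270,180:340],None,fx=2.5,fy=2.5)
cv2.imwrite('pics/c4.png',np.hstack([a,b])[:,:,::-1])"
```

```text
t: 6.3
position: [0.4869, 0.1766, 0.1921]
tool_rot: [-90.0, -0.0, 97.4]
ft_force: [7.7, 5.4, -18.0]
opening: 0.228
t 6.3 pos [0.4869 0.1766 0.1921] rpy [-9.001e+01 -5.000e-02  9.743e+01] F [  7.7   5.4 -18. ] open 0.228
dp [-0.02  0.05 -0.  ] dr [ 0.   -0.01  0.  ]
```

View pics/c4.png

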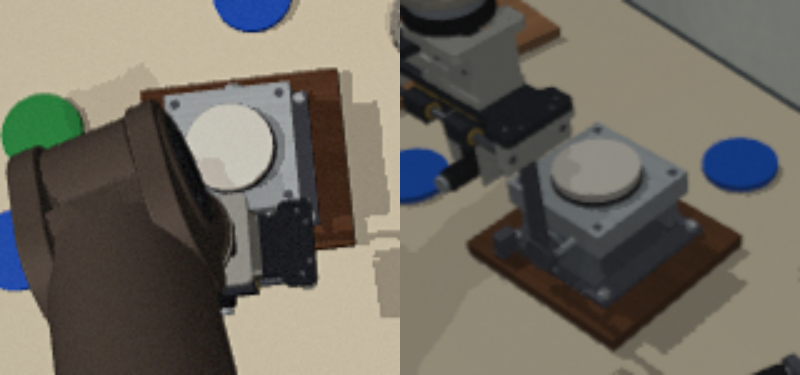

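The paired crop shows A's tile standing proud of the rim, with the lever arm upright and the grip still in the jaws. Travel along the mould's y was 150.4 mm (150 expected) and the rise was 150.4 mm, so q ≈ 1.57. The pull is slightly too high and too far out (-18 N in z, 7.7 N in x), so I'll ease it and check that it holds steady.

```bash
python3 -m handwheel '{"dr":[[0,0,0],[0,0,0],[0,0,0],[0,0,0]],"dp":[[0,0.04,-0.03],[0,0.04,-0.03],[0,0.04,-0.03],[0,0.04,-0.03]],"claw":[255,255,255,255]}'; python3 rel.py 0.487 0.176 0.191 97.5; python3 -m handwheel '{"dr":[[0,0,0],[0,0,0],[0,0,0],[0,0,0],[0,0,0],[0,0,0],[0,0,0],[0,0,0]],"dp":[[0,0,0],[0,0,0],[0,0,0],[0,0,0],[0,0,0],[0,0,0],[0,0,0],[0,0,0]],"claw":[255,255,255,255,255,255,255,255]}'; python3 - <<'E'
from h import *
t=grab('top','top4');s=grab('side','side4'); a=load('top0')
# arm-free area: B mould, tin, rib, pot unchanged?
print([int((abs(t['color'][y0:y1,x0:x1].astype(int)-a['color'][y0:y1,x0:x1])>60).any(2).sum()) for x0,x1,y0,y1 in((320,440,195,290),(280,330,175,222),(425,455,310,370),(460,530,230,270))])
# tile top height from the side view: rim centre xy known
im=s['color'].astype(int); m=((im[...,0]-im[...,2]>6)&(im[...,0]>125)).astype(np.uint8); k=np.zeros_like(m); cv2.circle(k,(259,188),26,1,-1); m*=k; m=cv2.morphologyEx(m,2,np.ones((3,3)))
e=cv2.fitEllipse(max(cv2.findContours(m,0,1)[0],key=len)); print(e,[(z,proj(s,[.6185,.194,z]).round(1)) for z in(.102,.110,.118)])
cv2.imwrite('pics/c5.png',np.hstack([cv2.resize(s['color'][120:270,180:340],None,fx=3,fy=3),cv2.resize(s['color'][220:370,290:400],None,fx=3,fy=3)])[:,:800,::-1])
E
```

```text
t: 6.9
position: [0.4869, 0.1773, 0.1918]
tool_rot: [-90.0, -0.1, 97.5]
ft_force: [-4.3, 4.3, 3.6]
opening: 0.227
t 6.9 pos [0.4869 0.1773 0.1918] rpy [-89.98  -0.11  97.49] F [-4.3  4.3  3.6] open 0.227
dp [-0.05  0.03  0.  ] dr [-0.   -0.    0.01]
t: 7.9
position: [0.4869, 0.1774, 0.1919]
tool_rot: [-90.0, -0.1, 97.5]
ft_force: [-1.8, 4.8, -1.0]
opening: 0.224
[0, 0, 0, 0]
((258.2381591796875, 186.33969116210938), (21.050016403198242, 33.39802932739258), 85.20186614990234) [(0.102, array([258.4, 191.4])), (0.11, array([258.1, 189. ])), (0.118, array([257.8, 186.5]))]
```

View pics/c5.png

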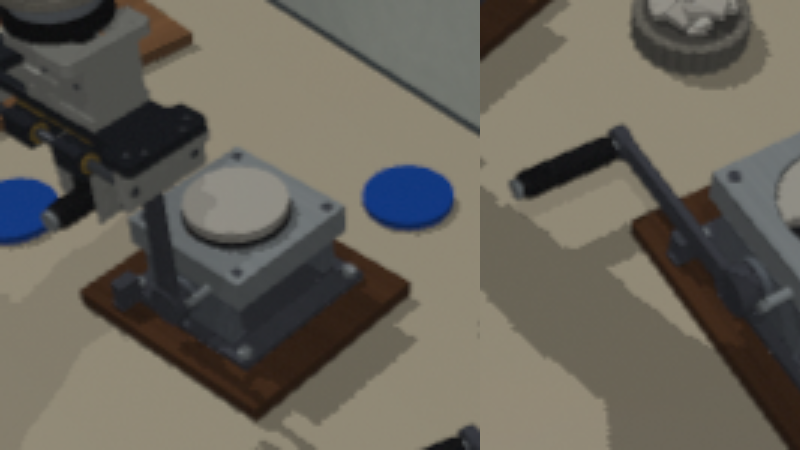

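The tile's top is at about 0.118 m, which is the full 16 mm lift. The forces are down to the spring's roughly 5 N, q ≈ 1.57, and B's lever is still down. Handing in.

```bash
python3 -c "
from plant import arm,get_state
s=get_state(); print(s['position'],s['ft_force'],s['opening']); arm.job_done()"
```

```text
[0.48686792 0.17737118 0.19188605] [-1.81067351  4.23663344 -0.35830314] 0.22889824650701168
the job is handed in; nothing more can be done
```

The whole tile was in mould A (robot's left). I pinched A's lever handle from above, swung it up to its high point and handed the job in still holding it, at about 8 s on the robot's clock.

**Last checks:**
- **Lever angle:** about 1.57 rad, worked out from 149.6 mm of handle travel along the mould's y.
- **Tile height:** its top is at about 0.118 m in the side view, which is the full 16 mm lift.
- **Holding force:** steady at about 5 N sideways, which matches the spring. On arrival the pull was slightly too high (18 N in z), so I eased it by about 1 mm.
- **Mould B, tin, rib and brush pot:** the top view showed no change around them, and B's lever is still down.
- **Tiles:** the gripper and arm were not seen to touch any tile.

No check failed or disagreed. I did not measure the loose blue and green discs or the tiles on the side boards; they looked undisturbed where visible.

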